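Wipe the plastic chips off the test plate

ROBOT

A 6-joint arm with a two-finger parallel gripper is mounted at the origin on the work surface. World frame = base frame: x ahead of the robot, y to its left, z up, the work surface at z = 0. Lengths are in m, angles in rad, forces in N, time in s.
With the tool pointing down it reaches from about 0.25 to 0.775 m from the base axis. Payload 4 kg.
Tool frame: the origin (TCP) lies midway between the tips of the shut fingers; the grasp point (between the pads) lies 19 mm behind it (grip_point_offset is the distance from the TCP to the grasp point, in m); z points along the fingers, y is the line along which they close (so a half turn about z gives the same grasp; the last joint's range is limited). The gripper opens to 94 mm and grips with 3 to 60 N. Pads are 16 mm wide; open, the fingers measure 119 mm over their backs; the gripper's body (75 mm by 177 mm) begins 78 mm behind the grasp point.
Start: joints at [1.171, 0.087, 1.371, -0, 1.684, -0.103], TCP at [0.161, 0.526, 0.168] pointing down, gripper open.
Joint ranges: [-3.1, 3.1], [-0.76, 2.03], [0.27, 2.55], [-1.08, 4.22], [0.17, 2.65], [-2.57, 2.57]. Speed limits (rad/s): [2.79, 2.79, 3.14, 3.14, 3.14, 3.14].

INTERFACE

Orientations are given as [roll, pitch, yaw] about the fixed x, y, z axes, in that order (R = Rz(yaw) Ry(pitch) Rx(roll)).
In Python, from bench import * gives the robot as it stands.
- The arm moves only by the tool carry_out, never from a script. Its argument "commands" is a list of rows, each a list of 6 numbers: the shift along the tool's x, y, z in m, then the turn, a rotation vector about the tool's x, y, z in rad. In form: [[tx, ty, tz, rx, ry, rz], ...]. A call has exactly 5 rows; each row is the pose to reach, as a shift and turn from the pose commanded when the call began, along the tool's axes at that moment; what a row does not reach only later rows make up. A row lasts 1/10 s, in which the tool goes at most 50 mm and 8.59 degrees, less where a joint would pass 70% of its speed; a pose out of reach is approached as far as the arm can. A call with a gripper value outside its range is refused whole. "jaw" is the opening, from 0 (shut) to 1 (fully open), set as the call begins (left out, the last holds). The fingers move at their own pace and stop on an object; the grip force is fixed at half the most. Time passes only in rows, so rows that repeat a pose let the fingers close, or fill a call up. It gives the time, the measured TCP pose, the force, the opening and the grip force at its end, in the units of the state.
- get_obs(): the state, without advancing time (a new reading comes with each control period).
- snapshot(name): name is "side" or "top"; returns a dict with "img" (480x640x3 uint8, red, green, blue), "range_z" (480x640 float32, m along the optical axis (not along the pixel's ray), 0 where there is no reading), "fx", "fy", "cx", "cy" (pixels), "distortion" ([k1, k2, p1, p2, k3] as OpenCV has them; the pictures are not rectified), "R" (3x3) and "t" (3): a world point X has camera coordinates R X + t. Camera axes: x right, y down, z forward; pixel columns grow to the right and rows downward; lengths in m; the calibration is good to about 2 mm. A picture is of the moment at which its call begins.
- close_job(): hands the job in; it is judged then, once.
The state is a dict: "time": time; "joint_positions": joint angles; "qvel": joint speeds; "joint_torque": joint torques, N m; "tool_pos": TCP position; "ee_rot": TCP orientation; "wrist_force": force on the tool from outside, world axes, zero at the start; "wrist_torque": the same for the moment, N m; "width": finger opening in m; "finger_force": force on a finger pad.
Only numpy, scipy, OpenCV 4.12 (cv2) and the standard library are available. Lean on these libraries where they do the work, as an engineer would, in place of code of your own. Each camera call takes 0.05 s, during which the arm holds its last target. There are 200 camera calls.

TASK

Pull the scraper out of its upright holder and, with its edge following the slightly sloping steel plate under a light, steady pressure (about half a kilo, never more than a kilo and a half), wipe slowly across the plate until all four loose plastic chips have gone over the open end into the empty waste tray, not onto the mouthpiece rack. Touch the chips only with the scraper, leave the other things where they are, and stand the scraper back in its holder.

Things in the scene. Friction and masses are not known exactly. Their poses are not given: they have to be found in the camera images.
- scraper: Scraper standing upright in its holder. Origin at the centre of its flat lower (rubber) edge; x along the blade, y through its thickness, z up the handle. Blade block 110 (x) x 16 (y) mm, from z 0 to 40; wooden handle 24 (x) x 20 (y) mm from z 40 to 150. 180 g. Both faces are alike.
- holder: White open-topped upright box fixed to the bench, 136 (x) x 42 (y) x 60 mm high, walls and floor 4 mm (inside 128 x 34 mm). Origin at the centre of its underside. The blade stands in it with its length along the holder's x, its lower edge 4 mm above the origin. It is at the left or at the right of the bench.
- stand: Test stand; origin on the bench under its middle, x across and y along its steel plate. The plate is 164 (x) x 260 (y) mm, its top 70 mm above the bench at its middle, with lips 8 mm high, 5 mm wide along both long sides (154 mm between); its ends at y = -130, +130 mm are open. It is not level: it slopes along y by 1 to 2.5 degrees (not measured). It sinks 0.2 mm per newton on rubber feet.
- tray: Empty grey waste tray, open on top, fixed, 190 (x) x 150 (y) x 45 mm high, walls and floor 4 mm. Origin at the centre of its underside. It lies at one end of the plate (either end), its near rim tucked 15 mm under the plate's overhang.
- rack: Grey rack of clean white mouthpieces, fixed, 190 x 130 mm, 64 mm high over the mouthpieces, at the plate's other end. Origin at the centre of its underside.
- chip1: One of four alike flat white plastic chips lying loose on the plate, 60 (x) x 24 (y) x 6 mm, 15 g; origin at the centre of its underside, z up at the start.
- chip2: One of four alike flat white plastic chips lying loose on the plate, 60 (x) x 24 (y) x 6 mm, 15 g; origin at the centre of its underside, z up at the start.
- chip3: One of four alike flat white plastic chips lying loose on the plate, 60 (x) x 24 (y) x 6 mm, 15 g; origin at the centre of its underside, z up at the start.
- chip4: One of four alike flat white plastic chips lying loose on the plate, 60 (x) x 24 (y) x 6 mm, 15 g; origin at the centre of its underside, z up at the start.
- jar: Closed glass jar, 84 mm across, 110 mm high, standing loose at the other side of the bench from the holder. Origin at the centre of its underside. Leave alone.
- handset: Black handheld analyser lying loose behind the plate, 66 x 125 x 28 mm. Origin at the centre of its underside. Leave alone.
- weight: Brass weight, 50 mm across, 70 mm high, standing loose at the right. Origin at the centre of its underside. Leave alone.
Mind the look-alikes: they are no part of the job. Leave any red look-alike of the holder alone.

How it is judged:
By the outcome, as a careful person would: the job done as asked, in the order asked, and still so for the second after the job is handed in, with the robot touching nothing.
It also fails if it takes over 72 s, if anything falls off the work surface, if the arm or the gripper's body presses on something with over 40 N, if the wrist force passes 120 N, or if a joint passes its speed limit or range.

## Working session

There is one attempt and no reset: what is moved stays moved. The work goes in short steps, Python scripts to look and compute and a tool call to move; the robot and the scene stay as the last step left them, time stands still between calls to the robot, and variables do not carry over. Pictures are saved under pics/ and viewed, at most 10 in all, crops included, and the job is handed in when it is done.

Besides the shell and the picture viewer there is one more tool, called after "Emit:" by a JSON object that holds its "api" and its "payload", one argument or row to a line. carry_out: Moves the arm, as the interface text tells. Its arguments: {"type":"object","properties":{"commands":{"type":"array","items":{"type":"array","items":{"type":"number"}}},"jaw":{"type":"number"}},"required":["commands"]}

```bash
ls; mkdir -p pics
python3 - <<'E'
from bench import *
import cv2,pickle,numpy as np
S={n:snapshot(n) for n in("side","top")}
pickle.dump(S,open('s0.pkl','wb'))
for n in S:
    cv2.imwrite(f'pics/{n}0.png',S[n]['img'][:,:,::-1])
    s=S[n];print(n,s['fx'],s['cx'],s['cy'],s['distortion'],-np.array(s['R']).T@s['t'],np.round(s['R'],3).tolist())
print(get_obs())
E
```

```text
pics
side 461.39408257840097 322.4673044365925 244.52417234041357 [0.02848304 0.         0.         0.         0.        ] [-0.19002753 -0.70439903  0.92320577] [[0.712, -0.702, 0.016], [-0.417, -0.442, -0.794], [0.565, 0.558, -0.608]]
top 449.40503593754283 317.7068918372949 240.75636361131276 [-0.06577677  0.          0.          0.          0.        ] [0.51924487 0.07893344 1.16670159] [[-0.012, -1.0, -0.003], [-0.998, 0.012, -0.056], [0.056, 0.002, -0.998]]
{'time': 0.1, 'joint_positions': array([ 1.17090873e+00,  8.78788036e-02,  1.37205744e+00, -1.94559263e-05,
        1.68359574e+00, -1.03124132e-01]), 'qvel': array([ 0.00059608,  0.0004095 , -0.00349778, -0.00019023,  0.00078831,
        0.00054032]), 'joint_torque': array([ 2.65167662e-03, -3.41254342e+01, -3.03300726e+01,  7.19626760e-02,
        3.05264269e-02, -1.10351091e-04]), 'tool_pos': array([0.16064363, 0.52544139, 0.16734571]), 'ee_rot': array([-3.13966163e+00, -1.80403716e-04,  2.84482684e+00]), 'wrist_force': array([ 0.49225183,  0.25102727, -0.48114793]), 'wrist_torque': array([-0.00276793, -0.00197693, -0.00898155]), 'finger_force': 0.0, 'width': 0.09381701593190485}
```

View pics/top0.png

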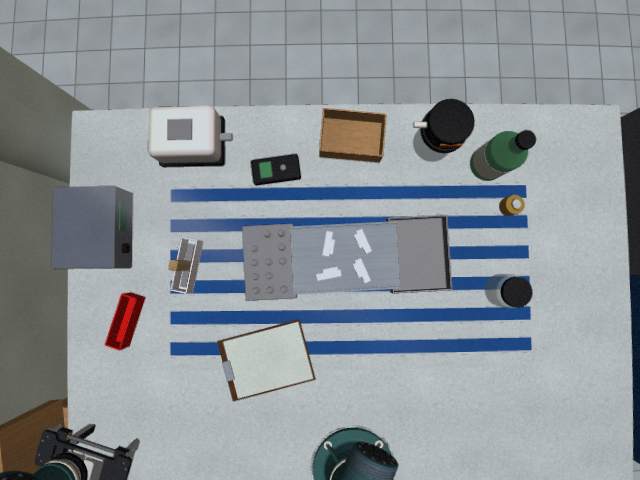

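View pics/side0.png

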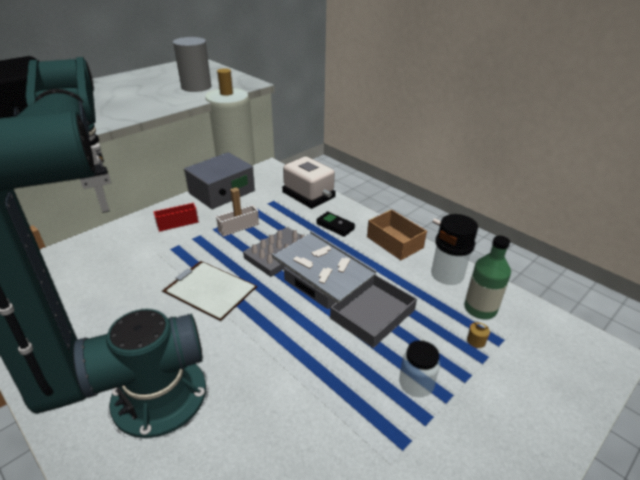

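The top view shows the holder with the scraper at about (186,265), its wooden handle leaning toward the lower left because of perspective. The rack is at (270,262), the plate spans (292–398, 220–293) with four chips at (329,243), (363,240), (328,273) and (361,270), and the tray is at (420,253). The red look-alike is at (125,320). The side view agrees, with the scraper at (237,210). I therefore wipe toward −y.

```bash
cat > h.py <<'E'
import cv2,numpy as np
def cloud(s):
    K=np.array([[s['fx'],0,s['cx']],[0,s['fy'],s['cy']],[0,0,1.]])
    v,u=np.mgrid[0:480,0:640]
    n=cv2.undistortPoints(np.stack([u,v],-1).reshape(-1,1,2).astype(np.float64),K,np.array(s['distortion'])).reshape(480,640,2)
    z=s['range_z'].astype(float)
    P=np.dstack([n*z[...,None],z])
    W=(P-np.array(s['t']))@np.array(s['R'])
    W[z==0]=np.nan
    ray=np.dstack([n,np.ones((480,640))])@np.array(s['R'])
    C=-np.array(s['R']).T@np.array(s['t'])
    return W,ray,C
def onz(ray,C,z): return C+ray*((z-C[2])/ray[...,2])[...,None]
def rect(pts): 
    (c,(w,h),a)=cv2.minAreaRect((np.asarray(pts)[:,:2]*1000).astype(np.float32))
    return np.round(c,1),round(w,1),round(h,1),round(a,1)
E
python3 - <<'E'
from h import *
import pickle
S=pickle.load(open('s0.pkl','rb'))
for n in S:
    s=S[n];W,ray,C=cloud(s);hsv=cv2.cvtColor(s['img'],cv2.COLOR_RGB2HSV);H,Sa,V=cv2.split(hsv)
    print(n,'bench z',np.nanmedian(W[400:420,350:400,2] if n=='top' else W[300:330,250:270,2]))
    # plate
    x,y,z=W[...,0],W[...,1],W[...,2]
    if n=='top': box=(slice(210,300),slice(285,405))
    else: box=(slice(230,300),slice(265,380))
    m=np.zeros((480,640),bool);m[box]=1
    pl=m&(z>.055)&(z<.09)
    chip=pl&(V>205)&(Sa<40)
    k=np.ones((3,3),np.uint8)
    p=W[pl&~cv2.dilate(chip.astype(np.uint8),k).astype(bool)]
    for i in range(4):
        A=np.c_[p[:,:2],np.ones(len(p))];c=np.linalg.lstsq(A,p[:,2],rcond=None)[0];r=p[:,2]-A@c;p=p[abs(r)<max(2*r.std(),.001)]
    print('plane',c,np.degrees(c[:2]),r.std(),len(p)); print('plate rect',rect(p))
    nc,l,st,ce=cv2.connectedComponentsWithStats(chip.astype(np.uint8))
    for i in range(1,nc):
        if st[i,4]>15:
            q=onz(ray,C,.075)[l==i]; print('chip',ce[i].round(1),st[i,4],rect(q),np.nanmedian(W[l==i][:,2]).round(4))
    # holder/handle
    hb=np.zeros((480,640),bool)
    if n=='top': hb[230:300,160:212]=1
    else: hb[180:240,208:265]=1
    br=hb&(H<20)&(Sa>90)&(V>60)
    q=W[br]; print('handle n',br.sum(),'z max',np.nanmax(q[:,2]) if br.sum() else 0)
    t=q[q[:,2]>.11]; print('handle top', np.nanmedian(t,0), rect(t))
    t=q[(q[:,2]>.147)]; print('handle topface',len(t), np.nanmedian(t,0), rect(t) if len(t)>3 else 0)
    hh=hb&(z>.05)&(z<.068)&~br; print('holder rim',hh.sum(),rect(W[hh]),np.nanmedian(z[hh]))
    hh=hb&(z>.03)&(z<.068)&~br; print('holder',hh.sum(),rect(W[hh]))
E
python3 - <<'E'
import cv2,numpy as np
a=cv2.imread('pics/top0.png');b=cv2.imread('pics/side0.png')
c=cv2.resize(a[225:305,155:235],(400,400),interpolation=cv2.INTER_CUBIC);d=cv2.resize(b[175:245,200:270],(400,400),interpolation=cv2.INTER_CUBIC)
cv2.imwrite('pics/crop0.png',np.hstack([c,d]))
E
```

```text
side bench z 0.00023272657980755155
plane [-0.00013826  0.03483001  0.06897419] [-0.00792184  1.99561253] 0.0017638194911532609 2611
plate rect (array([537.6,  14.4]), 167.2, 263.4, 2.4)
chip [321.  250.8] 56 (array([575.5,  54.7]), 18.4, 51.2, 79.3) 0.0763
chip [304.  261.3] 59 (array([504.8,  58.1]), 17.4, 53.8, 6.4) 0.0768
chip [343.  263.3] 67 (array([576.8, -28. ]), 51.2, 19.3, 23.4) 0.0738
chip [324.4 273.8] 71 (array([505.5, -24.5]), 51.7, 18.6, 26.8) 0.0742
handle n 167 z max 0.15449802910830848
handle top [0.52121051 0.40252966 0.13710363] (array([523.5, 407.9]), 24.9, 20.9, 82.8)
handle topface 28 [0.52223359 0.40623053 0.15150908] (array([524.6, 408.7]), 21.9, 20.6, 73.6)
holder rim 410 (array([534.8, 443.7]), 395.9, 167.1, 57.2) 0.056893159816299554
holder 898 (array([537.2, 449. ]), 405.9, 173.1, 56.6)
top bench z 0.00027164681724983205
plane [-0.0013592   0.03571311  0.07067808] [-0.07787652  2.04621048] 0.0016662042371829917 5085
plate rect (array([539.3,  16. ]), 161.3, 263.1, 1.2)
chip [362.1 240.6] 195 (array([577.3, -26.3]), 59.0, 22.4, 23.5) 0.0746
chip [328.2 244.1] 193 (array([573.5,  54.8]), 22.7, 58.6, 81.1) 0.0783
chip [361. 270.] 191 (array([506. , -22.3]), 57.9, 22.5, 23.6) 0.0749
chip [328.6 273.3] 193 (array([501.8,  57.6]), 22.3, 58.5, 10.6) 0.078
handle n 183 z max 0.15790269871790866
handle top [0.52456722 0.40444474 0.15165566] (array([524.8, 409.2]), 17.9, 22.0, 79.7)
handle topface 78 [0.52457103 0.40951848 0.15361035] (array([525. , 409.9]), 16.5, 22.0, 79.7)
holder rim 316 (array([525.8, 414.6]), 44.3, 136.7, 77.9) 0.05880370626933139
holder 788 (array([525.7, 414.3]), 44.8, 136.7, 77.8)
```

View pics/crop0.png

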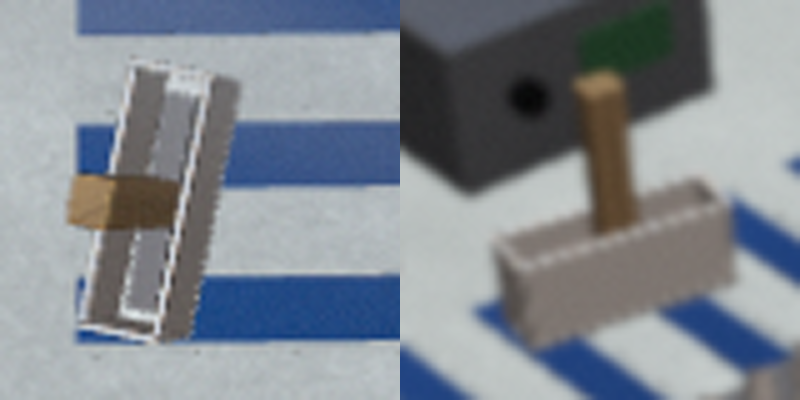

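The crop shows the blade lying in the white holder with its length along the holder and the handle upright. The plate rises about 2° toward +y, so the tray end is the low one. I'm moving to the handle now.

```bash
cat > g.py <<'E'
import sys,numpy as np
from bench import *
from scipy.spatial.transform import Rotation as R
# usage: g.py x y z yaw_deg [tilt about world x, rad]
o=get_obs();a=[float(v) for v in sys.argv[1:]]
R0=R.from_euler('xyz',o['ee_rot'])
print('t',o['time'],'pos',np.round(o['tool_pos'],4),'rpy',np.round(o['ee_rot'],4),'F',np.round(o['wrist_force'],2),'T',np.round(o['wrist_torque'],2),'w',o['width'],'q',np.round(o['joint_positions'],2))
if a:
    T=R.from_euler('x',a[4] if len(a)>4 else 0)*R.from_euler('xyz',[np.pi,0,np.radians(a[3])])
    print('shift',np.round(R0.inv().apply(np.array(a[:3])-o['tool_pos']),4),'turn',np.round((R0.inv()*T).as_rotvec(),4))
E
python3 g.py .525 .4095 .2 167.9
```

```text
t 0.1 pos [0.1606 0.5254 0.1673] rpy [-3.1397e+00 -2.0000e-04  2.8448e+00] F [ 0.49  0.25 -0.48] T [-0.   -0.   -0.01] w 0.09381701593190485 q [ 1.17  0.09  1.37 -0.    1.68 -0.1 ]
shift [-0.3823 -0.0044 -0.0327] turn [-0.0019 -0.0003 -0.0856]
```

Emit:
{"api": "carry_out", "payload": {
  "commands": [
    [-0.03, 0, -0.033, 0, 0, -0.02],
    [-0.075, 0, -0.033, 0, 0, -0.04],
    [-0.12, 0, -0.033, 0, 0, -0.06],
    [-0.165, 0, -0.033, 0, 0, -0.086],
    [-0.21, -0.002, -0.033, -0.002, 0, -0.086]
  ],
  "jaw": 1
}}

```text
time: 0.6
tool_pos: [0.3624, 0.4619, 0.2008]
ee_rot: [3.14, -0.0, 2.932]
wrist_force: [0.5, 0.2, -0.7]
width: 0.0936
finger_force: 0.0
```

```bash
python3 g.py .525 .4095 .2 167.9
```

```text
t 0.6 pos [0.3624 0.4619 0.2008] rpy [ 3.1401e+00 -5.0000e-04  2.9317e+00] F [ 0.46  0.16 -0.73] T [ 0.01 -0.02  0.01] w 0.09360742245114823 q [ 0.81  0.17  1.22  0.    1.76 -0.55]
shift [-0.1699 -0.0174  0.0007] turn [ 0.0015 -0.0005  0.0012]
```

Emit:
{"api": "carry_out", "payload": {
  "commands": [
    [-0.045, -0.005, 0, 0, 0, 0],
    [-0.09, -0.01, 0, 0, 0, 0],
    [-0.135, -0.015, 0, 0, 0, 0],
    [-0.168, -0.017, 0, 0, 0, 0],
    [-0.168, -0.017, 0, 0, 0, 0]
  ]
}}

```text
time: 1.1
tool_pos: [0.5254, 0.4081, 0.1987]
ee_rot: [-3.141, -0.001, 2.925]
wrist_force: [-0.2, -0.2, -0.4]
width: 0.0938
finger_force: 0.0
```

```bash
python3 g.py .525 .4095 .073 167.9
```

```text
t 1.1 pos [0.5254 0.4081 0.1987] rpy [-3.1407e+00 -9.0000e-04  2.9253e+00] F [-0.15 -0.16 -0.44] T [-0.06  0.02  0.  ] w 0.09378281805208306 q [ 0.58  0.35  1.   -0.    1.79 -0.78]
shift [0.0006 0.0014 0.1257] turn [-0.0009 -0.0009 -0.0051]
```

Emit:
{"api": "carry_out", "payload": {
  "commands": [
    [0, 0.001, 0.035, 0, 0, 0],
    [0, 0.001, 0.07, 0, 0, 0],
    [0, 0.001, 0.105, 0, 0, 0],
    [0, 0.001, 0.126, 0, 0, 0],
    [0, 0.001, 0.126, 0, 0, 0]
  ]
}}

```text
time: 1.6
tool_pos: [0.5182, 0.4107, 0.07]
ee_rot: [-3.137, -0.007, 2.932]
wrist_force: [-0.9, -0.8, 0.6]
width: 0.0943
finger_force: 0.0
```

Emit:
{"api": "carry_out", "payload": {
  "commands": [
    [0, 0, 0, 0, 0, 0],
    [0, 0, 0, 0, 0, 0],
    [0, 0, 0, 0, 0, 0],
    [0, 0, 0, 0, 0, 0],
    [0, 0, 0, 0, 0, 0]
  ],
  "jaw": 0
}}

```text
time: 2.1
tool_pos: [0.5225, 0.4124, 0.0764]
ee_rot: [3.138, 0.001, 2.931]
wrist_force: [0.5, 0.1, -0.5]
width: 0.0573
finger_force: 0.0
```

```bash
python3 g.py .525 .4095 .2 167.9
```

```text
t 2.1 pos [0.5225 0.4124 0.0764] rpy [3.1383e+00 1.3000e-03 2.9307e+00] F [ 0.49  0.08 -0.48] T [-0.02  0.02  0.02] w 0.05725261549232936 q [ 0.58  0.37  1.21  0.    1.56 -0.78]
shift [-0.0032 -0.0019 -0.1236] turn [0.0033 0.0013 0.0003]
```

Emit:
{"api": "carry_out", "payload": {
  "commands": [
    [0, 0, 0, 0, 0, 0],
    [0, 0, 0, 0, 0, 0],
    [0, 0, 0, 0, 0, 0],
    [0, 0, 0, 0, 0, 0],
    [0, 0, 0, 0, 0, 0]
  ]
}}

```text
time: 2.6
tool_pos: [0.5221, 0.4121, 0.0753]
ee_rot: [3.14, 0.0, 2.931]
wrist_force: [-0.3, 0.7, 0.8]
width: 0.0201
finger_force: 30.0
```

Emit:
{"api": "carry_out", "payload": {
  "commands": [
    [0, 0, 0, 0, 0, 0],
    [0, 0, 0, 0, 0, 0],
    [0, 0, 0, 0, 0, 0],
    [0, 0, 0, 0, 0, 0],
    [0, 0, 0, 0, 0, 0]
  ]
}}

```text
time: 3.1
tool_pos: [0.5221, 0.4121, 0.0753]
ee_rot: [3.14, 0.0, 2.931]
wrist_force: [1.0, 0.3, -0.6]
width: 0.0201
finger_force: 30.0
```

```bash
python3 g.py .525 .4095 .2 167.9
```

```text
t 3.1 pos [0.5221 0.4121 0.0753] rpy [3.1395e+00 1.0000e-04 2.9308e+00] F [ 0.96  0.31 -0.56] T [ 0.05 -0.07  0.03] w 0.020104903987856984 q [ 0.58  0.37  1.21  0.    1.56 -0.78]
shift [-0.0034 -0.0017 -0.1247] turn [0.0021 0.0001 0.0004]
```

Emit:
{"api": "carry_out", "payload": {
  "commands": [
    [0, 0, -0.02, 0, 0, 0],
    [0, 0, -0.045, 0, 0, 0],
    [0, 0, -0.07, 0, 0, 0],
    [0, 0, -0.095, 0, 0, 0],
    [0, 0, -0.115, 0, 0, 0]
  ]
}}

```text
time: 3.6
tool_pos: [0.522, 0.4119, 0.1917]
ee_rot: [3.139, 0.0, 2.931]
wrist_force: [-0.1, 0.4, -1.6]
width: 0.0201
finger_force: 30.0
```

Emit:
{"api": "carry_out", "payload": {
  "commands": [
    [0, 0, 0, 0, 0, 0],
    [0, 0, 0, 0, 0, 0],
    [0, 0, 0, 0, 0, 0],
    [0, 0, 0, 0, 0, 0],
    [0, 0, 0, 0, 0, 0]
  ]
}}

```text
time: 4.1
tool_pos: [0.5215, 0.4115, 0.1888]
ee_rot: [3.141, -0.002, 2.931]
wrist_force: [-0.9, -0.0, -1.9]
width: 0.0199
finger_force: 30.0
```

```bash
python3 g.py .541 .107 .19 181.5 .035;python3 - <<'E'
from h import *
from bench import *
s=snapshot('side');cv2.imwrite('pics/side1.png',cv2.resize(s['img'][130:310,180:420,::-1],None,fx=3,fy=3))
E
```

```text
t 4.1 pos [0.5215 0.4115 0.1888] rpy [ 3.1414e+00 -1.8000e-03  2.9307e+00] F [-0.87 -0.02 -1.92] T [0.01 0.03 0.  ] w 0.01988679946081548 q [ 0.58  0.35  1.02  0.    1.77 -0.78]
shift [-0.0828 -0.2937 -0.0014] turn [-0.0345  0.0015 -0.237 ]
```

View pics/side1.png

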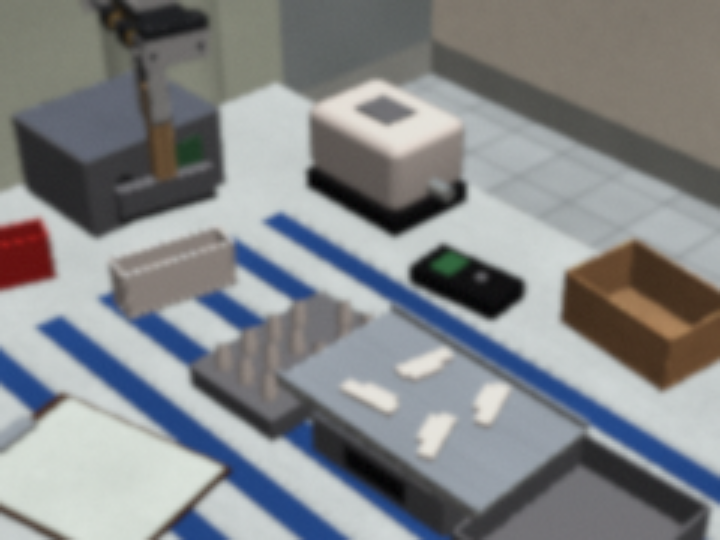

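The scraper hangs upright in the grip at (165,185) and the holder is empty at (172,270). The wrist reads −1.9 N, which matches its weight.

Emit:
{"api": "carry_out", "payload": {
  "commands": [
    [-0.01, -0.035, -0.002, -0.007, 0, -0.04],
    [-0.02, -0.075, -0.002, -0.014, 0, -0.08],
    [-0.03, -0.115, -0.002, -0.02, 0, -0.12],
    [-0.043, -0.155, -0.002, -0.028, 0, -0.18],
    [-0.055, -0.195, -0.002, -0.0345, 0.0015, -0.237]
  ]
}}

```text
time: 4.65
tool_pos: [0.5347, 0.2081, 0.1919]
ee_rot: [3.105, 0.003, -3.113]
wrist_force: [0.3, -0.0, -2.0]
width: 0.0197
finger_force: 30.0
```

Emit:
{"api": "carry_out", "payload": {
  "commands": [
    [0, 0, 0, 0, 0, 0],
    [0, 0, 0, 0, 0, 0],
    [0, 0, 0, 0, 0, 0],
    [0, 0, 0, 0, 0, 0],
    [0, 0, 0, 0, 0, 0]
  ]
}}

```text
time: 5.15
tool_pos: [0.5348, 0.2109, 0.1918]
ee_rot: [3.105, 0.003, -3.114]
wrist_force: [-0.5, -0.7, -2.1]
width: 0.0198
finger_force: 30.0
```

```bash
python3 g.py .535 .107 .17 181.5 .035
```

```text
t 5.15 pos [0.5348 0.2109 0.1918] rpy [ 3.1051e+00  2.9000e-03 -3.1135e+00] F [-0.52 -0.7  -2.13] T [-0.04 -0.02 -0.05] w 0.01976260440144423 q [ 0.25  0.13  1.28  0.04  1.72 -1.34]
shift [ 0.0027 -0.1046  0.018 ] turn [0.0015 0.0019 0.002 ]
```

Emit:
{"api": "carry_out", "payload": {
  "commands": [
    [0.001, -0.03, 0.004, 0, 0, 0],
    [0.002, -0.06, 0.008, 0, 0, 0],
    [0.003, -0.085, 0.012, 0.0015, 0.002, 0.002],
    [0.003, -0.105, 0.018, 0.0015, 0.002, 0.002],
    [0.003, -0.105, 0.018, 0.0015, 0.002, 0.002]
  ]
}}

```text
time: 5.65
tool_pos: [0.5344, 0.1039, 0.169]
ee_rot: [3.108, -0.001, -3.119]
wrist_force: [-0.9, -0.0, -1.6]
width: 0.0208
finger_force: 30.0
```

Emit:
{"api": "carry_out", "payload": {
  "commands": [
    [0, 0, 0.004, 0, 0, 0],
    [0, 0, 0.008, 0, 0, 0],
    [0, 0, 0.012, 0, 0, 0],
    [0, 0, 0.015, 0, 0, 0],
    [0, 0, 0.015, 0, 0, 0]
  ]
}}

```text
time: 6.15
tool_pos: [0.5344, 0.1064, 0.1544]
ee_rot: [3.107, -0.0, -3.116]
wrist_force: [0.0, 0.2, -2.0]
width: 0.0198
finger_force: 30.0
```

```bash
python3 g.py .535 .107 .145 181.5 .035
```

```text
t 6.15 pos [0.5344 0.1064 0.1544] rpy [ 3.1067e+00 -1.0000e-04 -3.1165e+00] F [ 0.05  0.17 -1.95] T [-0.02  0.03  0.01] w 0.01978260984052208 q [ 0.07  0.07  1.41  0.04  1.65 -1.53]
shift [-0.0006  0.0002  0.0095] turn [-0.0001 -0.001  -0.0011]
```

Emit:
{"api": "carry_out", "payload": {
  "commands": [
    [0, 0, 0.002, 0, 0, 0],
    [0, 0, 0.004, 0, 0, 0],
    [0, 0, 0.006, 0, 0, 0],
    [0, 0, 0.007, 0, 0, 0],
    [0, 0, 0.007, 0, 0, 0]
  ]
}}

```text
time: 6.65
tool_pos: [0.5347, 0.106, 0.1479]
ee_rot: [3.107, 0.001, -3.117]
wrist_force: [0.3, -1.0, -2.1]
width: 0.0199
finger_force: 30.0
```

Emit:
{"api": "carry_out", "payload": {
  "commands": [
    [0, 0, 0.0005, 0, 0, 0],
    [0, 0, 0.001, 0, 0, 0],
    [0, 0, 0.001, 0, 0, 0],
    [0, 0, 0.001, 0, 0, 0],
    [0, 0, 0.001, 0, 0, 0]
  ]
}}

```text
time: 7.15
tool_pos: [0.5349, 0.1061, 0.1472]
ee_rot: [3.107, 0.001, -3.117]
wrist_force: [0.1, 0.3, -1.6]
width: 0.0198
finger_force: 30.0
```

Emit:
{"api": "carry_out", "payload": {
  "commands": [
    [0, 0, 0.0005, 0, 0, 0],
    [0, 0, 0.001, 0, 0, 0],
    [0, 0, 0.001, 0, 0, 0],
    [0, 0, 0.001, 0, 0, 0],
    [0, 0, 0.001, 0, 0, 0]
  ]
}}

```text
time: 7.65
tool_pos: [0.5348, 0.1062, 0.1462]
ee_rot: [3.107, 0.001, -3.117]
wrist_force: [-0.9, 0.0, -1.3]
width: 0.0201
finger_force: 30.0
```

Emit:
{"api": "carry_out", "payload": {
  "commands": [
    [0, 0, 0.0005, 0, 0, 0],
    [0, 0, 0.001, 0, 0, 0],
    [0, 0, 0.001, 0, 0, 0],
    [0, 0, 0.001, 0, 0, 0],
    [0, 0, 0.001, 0, 0, 0]
  ]
}}

```text
time: 8.15
tool_pos: [0.5348, 0.1062, 0.1452]
ee_rot: [3.107, 0.001, -3.117]
wrist_force: [-0.6, 0.4, -1.1]
width: 0.02
finger_force: 30.0
```

Emit:
{"api": "carry_out", "payload": {
  "commands": [
    [0, 0, 0.0005, 0, 0, 0],
    [0, 0, 0.001, 0, 0, 0],
    [0, 0, 0.001, 0, 0, 0],
    [0, 0, 0.001, 0, 0, 0],
    [0, 0, 0.001, 0, 0, 0]
  ]
}}

```text
time: 8.65
tool_pos: [0.5349, 0.1062, 0.1444]
ee_rot: [3.107, 0.001, -3.117]
wrist_force: [-0.5, -0.8, -0.9]
width: 0.0198
finger_force: 30.0
```

```bash
python3 g.py
```

```text
t 8.65 pos [0.5349 0.1062 0.1444] rpy [ 3.1067e+00  1.5000e-03 -3.1174e+00] F [-0.5  -0.76 -0.92] T [-0.05  0.04  0.01] w 0.019825530334153338 q [ 0.07  0.08  1.43  0.03  1.63 -1.53]
```

Emit:
{"api": "carry_out", "payload": {
  "commands": [
    [0, 0, 0.0005, 0, 0, 0],
    [0, 0, 0.001, 0, 0, 0],
    [0, 0, 0.001, 0, 0, 0],
    [0, 0, 0.001, 0, 0, 0],
    [0, 0, 0.001, 0, 0, 0]
  ]
}}

```text
time: 9.15
tool_pos: [0.535, 0.1063, 0.1436]
ee_rot: [3.107, 0.002, -3.117]
wrist_force: [0.1, -0.9, 2.8]
width: 0.0199
finger_force: 30.0
```

Contact is made, with a net press of about 4.7 N. I'm starting the wipe.

Emit:
{"api": "carry_out", "payload": {
  "commands": [
    [0, -0.001, 0, 0, 0, 0],
    [0, -0.003, 0, 0, 0, 0],
    [0, -0.006, 0, 0, 0, 0],
    [0, -0.009, 0, 0, 0, 0],
    [0, -0.012, 0, 0, 0, 0]
  ]
}}

```text
time: 9.65
tool_pos: [0.5353, 0.0942, 0.143]
ee_rot: [3.106, 0.002, -3.117]
wrist_force: [-0.5, 0.9, 4.4]
width: 0.0198
finger_force: 30.0
```

Emit:
{"api": "carry_out", "payload": {
  "commands": [
    [0, -0.003, 0, 0, 0, 0],
    [0, -0.006, -0.0001, 0, 0, 0],
    [0, -0.009, -0.0002, 0, 0, 0],
    [0, -0.012, -0.0002, 0, 0, 0],
    [0, -0.015, -0.0003, 0, 0, 0]
  ]
}}

```text
time: 10.15
tool_pos: [0.5355, 0.0791, 0.1425]
ee_rot: [3.107, 0.001, -3.117]
wrist_force: [0.5, 2.0, 4.0]
width: 0.0197
finger_force: 30.0
```

Emit:
{"api": "carry_out", "payload": {
  "commands": [
    [0, -0.003, 0, 0, 0, 0],
    [0, -0.006, -0.0001, 0, 0, 0],
    [0, -0.009, -0.0001, 0, 0, 0],
    [0, -0.012, -0.0002, 0, 0, 0],
    [0, -0.015, -0.0002, 0, 0, 0]
  ]
}}

```text
time: 10.65
tool_pos: [0.5358, 0.0641, 0.1421]
ee_rot: [3.107, 0.001, -3.117]
wrist_force: [-0.7, 1.1, 2.6]
width: 0.0198
finger_force: 30.0
```

Emit:
{"api": "carry_out", "payload": {
  "commands": [
    [0, -0.003, 0, 0, 0, 0],
    [0, -0.006, 0, 0, 0, 0],
    [0, -0.009, 0, 0, 0, 0],
    [0, -0.012, 0, 0, 0, 0],
    [0, -0.015, 0, 0, 0, 0]
  ]
}}

```text
time: 11.15
tool_pos: [0.5361, 0.0491, 0.1416]
ee_rot: [3.107, 0.001, -3.117]
wrist_force: [-0.0, 1.4, 2.5]
width: 0.0198
finger_force: 30.0
```

Emit:
{"api": "carry_out", "payload": {
  "commands": [
    [0, -0.003, 0, 0, 0, 0],
    [0, -0.006, 0, 0, 0, 0],
    [0, -0.009, 0, 0, 0, 0],
    [0, -0.012, 0, 0, 0, 0],
    [0, -0.015, 0, 0, 0, 0]
  ]
}}

```text
time: 11.65
tool_pos: [0.5365, 0.0341, 0.1411]
ee_rot: [3.107, 0.001, -3.117]
wrist_force: [-0.2, 1.6, 2.2]
width: 0.0194
finger_force: 30.0
```

Emit:
{"api": "carry_out", "payload": {
  "commands": [
    [0, -0.003, 0.0001, 0, 0, 0],
    [0, -0.006, 0.0001, 0, 0, 0],
    [0, -0.009, 0.0002, 0, 0, 0],
    [0, -0.012, 0.0002, 0, 0, 0],
    [0, -0.015, 0.0003, 0, 0, 0]
  ]
}}

```text
time: 12.15
tool_pos: [0.537, 0.0191, 0.1404]
ee_rot: [3.107, 0.001, -3.117]
wrist_force: [0.5, 2.7, 2.7]
width: 0.0198
finger_force: 30.0
```

Emit:
{"api": "carry_out", "payload": {
  "commands": [
    [0, -0.003, 0, 0, 0, 0],
    [0, -0.006, 0, 0, 0, 0],
    [0, -0.009, 0, 0, 0, 0],
    [0, -0.012, 0.0001, 0, 0, 0],
    [0, -0.015, 0.0001, 0, 0, 0]
  ]
}}

```text
time: 12.65
tool_pos: [0.5374, 0.0042, 0.1398]
ee_rot: [3.107, 0.001, -3.117]
wrist_force: [-0.6, 3.0, 3.7]
width: 0.0196
finger_force: 30.0
```

Run:
```python
from h import *
from bench import *
a=snapshot('side')['img'][190:350,220:440,::-1];b=snapshot('top')['img'][200:310,270:470,::-1]
cv2.imwrite('pics/mid1.png',np.vstack([cv2.resize(a,(400,290)),cv2.resize(b,(400,220))]))
```

```text
(no output)
```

View pics/mid1.png

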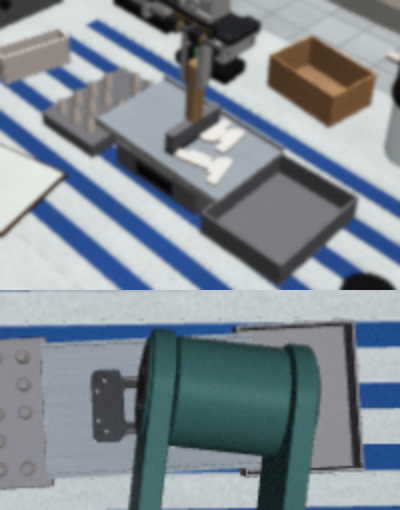

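In the side crop the blade is at (190,125) with all four chips in front of it, around (210,130)–(215,180), and nothing has slipped behind. I'm continuing.

Emit:
{"api": "carry_out", "payload": {
  "commands": [
    [0, -0.003, 0, 0, 0, 0],
    [0, -0.006, 0, 0, 0, 0],
    [0, -0.009, 0, 0, 0, 0],
    [0, -0.012, 0, 0, 0, 0],
    [0, -0.015, 0, 0, 0, 0]
  ]
}}

```text
time: 13.25
tool_pos: [0.5377, -0.0108, 0.1392]
ee_rot: [3.107, 0.001, -3.117]
wrist_force: [-0.8, 2.0, 3.6]
width: 0.0199
finger_force: 30.0
```

Emit:
{"api": "carry_out", "payload": {
  "commands": [
    [0, -0.003, 0, 0, 0, 0],
    [0, -0.006, 0, 0, 0, 0],
    [0, -0.009, 0, 0, 0, 0],
    [0, -0.012, 0, 0, 0, 0],
    [0, -0.015, 0, 0, 0, 0]
  ]
}}

```text
time: 13.75
tool_pos: [0.538, -0.0258, 0.1386]
ee_rot: [3.107, 0.001, -3.117]
wrist_force: [0.4, 2.8, 4.0]
width: 0.0201
finger_force: 30.0
```

Emit:
{"api": "carry_out", "payload": {
  "commands": [
    [0, -0.003, 0, 0, 0, 0],
    [0, -0.006, -0.0001, 0, 0, 0],
    [0, -0.009, -0.0001, 0, 0, 0],
    [0, -0.012, -0.0002, 0, 0, 0],
    [0, -0.015, -0.0002, 0, 0, 0]
  ]
}}

```text
time: 14.25
tool_pos: [0.5383, -0.0409, 0.1383]
ee_rot: [3.107, 0.001, -3.117]
wrist_force: [0.6, 3.1, 2.9]
width: 0.0195
finger_force: 30.0
```

Emit:
{"api": "carry_out", "payload": {
  "commands": [
    [0, -0.003, 0, 0, 0, 0],
    [0, -0.006, 0, 0, 0, 0],
    [0, -0.009, 0, 0, 0, 0],
    [0, -0.012, -0.0001, 0, 0, 0],
    [0, -0.015, -0.0001, 0, 0, 0]
  ]
}}

```text
time: 14.75
tool_pos: [0.5387, -0.0559, 0.1378]
ee_rot: [3.107, 0.001, -3.117]
wrist_force: [-0.1, 1.8, 2.8]
width: 0.0197
finger_force: 30.0
```

Emit:
{"api": "carry_out", "payload": {
  "commands": [
    [0, -0.003, 0, 0, 0, 0],
    [0, -0.006, 0, 0, 0, 0],
    [0, -0.009, 0, 0, 0, 0],
    [0, -0.012, 0, 0, 0, 0],
    [0, -0.015, 0, 0, 0, 0]
  ]
}}

```text
time: 15.25
tool_pos: [0.5391, -0.0709, 0.1373]
ee_rot: [3.107, 0.001, -3.117]
wrist_force: [-0.3, 1.7, 1.3]
width: 0.0198
finger_force: 30.0
```

Emit:
{"api": "carry_out", "payload": {
  "commands": [
    [0, -0.003, 0, 0, 0, 0],
    [0, -0.006, 0, 0, 0, 0],
    [0, -0.009, 0, 0, 0, 0],
    [0, -0.012, 0, 0, 0, 0],
    [0, -0.015, 0, 0, 0, 0]
  ]
}}

```text
time: 15.75
tool_pos: [0.5394, -0.0859, 0.1369]
ee_rot: [3.107, 0.001, -3.117]
wrist_force: [-0.2, 1.3, 1.2]
width: 0.0201
finger_force: 30.0
```

Run:
```python
from h import *
from bench import *
s=snapshot('side');W,_,_=cloud(s)
m=(W[...,0]>.44)&(W[...,0]<.64)&(W[...,1]>-.13)&(W[...,1]<.16)&(W[...,2]>.055)&(W[...,2]<.085)
q=W[m]; print('plate end y', np.percentile(q[:,1],[0,.5,1,99,100]))
cv2.imwrite('pics/mid2.png',cv2.resize(s['img'][200:350,230:430,::-1],(600,450)))
```

```text
plate end y [-0.12990062 -0.12474851 -0.12089236  0.14179656  0.14713491]
```

View pics/mid2.png

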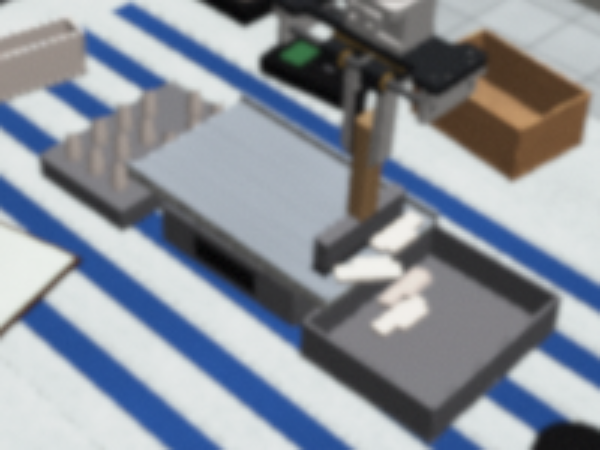

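Two chips are already in the tray at about (400,300), and two remain against the blade at the edge near (370,260) and (405,230). I'm easing the pressure back up to 5 N and continuing.

Emit:
{"api": "carry_out", "payload": {
  "commands": [
    [0, -0.003, 0.0001, 0, 0, 0],
    [0, -0.006, 0.0002, 0, 0, 0],
    [0, -0.008, 0.0003, 0, 0, 0],
    [0, -0.01, 0.0004, 0, 0, 0],
    [0, -0.012, 0.0004, 0, 0, 0]
  ]
}}

```text
time: 16.3
tool_pos: [0.5398, -0.0976, 0.1362]
ee_rot: [3.107, 0.001, -3.117]
wrist_force: [0.6, 1.4, 2.7]
width: 0.0202
finger_force: 30.0
```

Emit:
{"api": "carry_out", "payload": {
  "commands": [
    [0, -0.003, 0, 0, 0, 0],
    [0, -0.006, 0, 0, 0, 0],
    [0, -0.009, 0, 0, 0, 0],
    [0, -0.012, 0, 0, 0, 0],
    [0, -0.014, 0, 0, 0, 0]
  ]
}}

```text
time: 16.8
tool_pos: [0.5402, -0.1118, 0.1356]
ee_rot: [3.107, 0.001, -3.118]
wrist_force: [0.7, 2.0, 2.6]
width: 0.0199
finger_force: 30.0
```

Run:
```python
from h import *
from bench import *
s=snapshot('side')
cv2.imwrite('pics/mid3.png',cv2.resize(s['img'][200:350,230:430,::-1],(600,450)))
```

```text
(no output)
```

View pics/mid3.png

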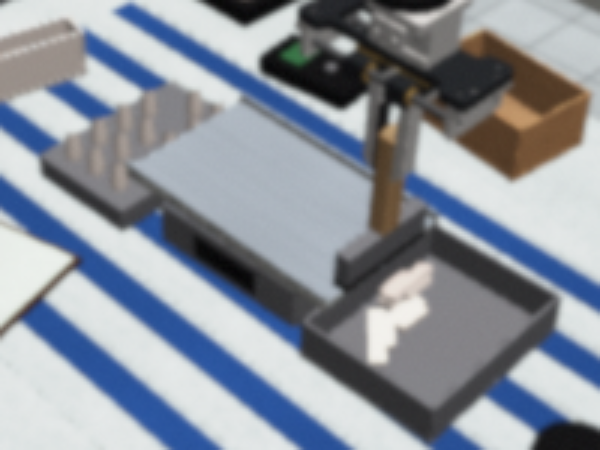

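The plate is clear behind the blade and the chips lie in the tray near (400,305). There is a white speck at (430,222) by the far lip, so I'm lifting to check it.

Emit:
{"api": "carry_out", "payload": {
  "commands": [
    [0, 0, -0.008, 0, 0, 0],
    [0, 0, -0.02, 0, 0, 0],
    [0, 0, -0.035, 0, 0, 0],
    [0, 0, -0.05, 0, 0, 0],
    [0, 0, -0.06, 0, 0, 0]
  ]
}}

```text
time: 17.35
tool_pos: [0.5409, -0.114, 0.1982]
ee_rot: [3.108, 0.004, -3.117]
wrist_force: [-0.2, -0.1, -1.3]
width: 0.0199
finger_force: 30.0
```

Emit:
{"api": "carry_out", "payload": {
  "commands": [
    [0, 0.03, 0, 0, 0, 0],
    [0, 0.075, 0, 0, 0, 0],
    [0, 0.12, 0, 0, 0, 0],
    [0, 0.165, 0, 0, 0, 0],
    [0, 0.2, 0, 0, 0, 0]
  ]
}}

```text
time: 17.85
tool_pos: [0.5351, 0.0885, 0.2036]
ee_rot: [3.106, 0.002, -3.116]
wrist_force: [0.1, -0.9, -2.4]
width: 0.0198
finger_force: 30.0
```

```bash
python3 - <<'E'
from h import *
from bench import *
s=snapshot('side');u=snapshot('top')
a=cv2.resize(s['img'][225:350,280:430,::-1],(600,500))[:, :]
b=cv2.resize(u['img'][205:305,370:470,::-1],(200,200))
b=cv2.copyMakeBorder(b,0,300,0,0,cv2.BORDER_CONSTANT)
cv2.imwrite('pics/after.png',np.hstack([a,b]))
E
python3 g.py .5215 .4118 .19 167.9
```

```text
t 17.95 pos [0.535  0.0905 0.2037] rpy [ 3.1049e+00  2.5000e-03 -3.1111e+00] F [ 0.42 -0.36 -2.45] T [-0.04 -0.    0.01] w 0.01954949628661744 q [ 0.04  0.06  1.33  0.04  1.75 -1.56]
shift [0.0037 0.3209 0.0255] turn [ 0.0369 -0.0019  0.2417]
```

View pics/after.png

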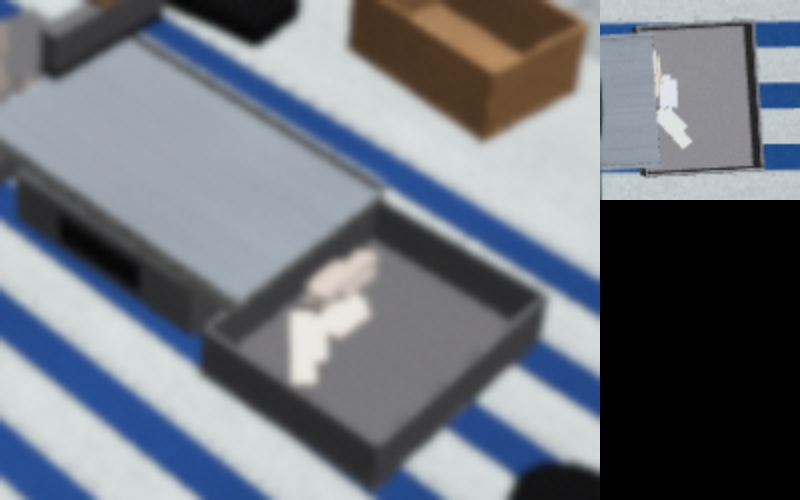

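The plate is empty and the chips lie in the tray around (310–370, 250–380). The speck was a highlight on the tray rim. I'm returning the scraper.

Emit:
{"api": "carry_out", "payload": {
  "commands": [
    [0.001, 0.03, 0.002, 0.007, 0, 0.04],
    [0.001, 0.07, 0.004, 0.014, 0, 0.08],
    [0.002, 0.11, 0.006, 0.02, 0, 0.13],
    [0.003, 0.155, 0.008, 0.03, 0, 0.19],
    [0.003, 0.2, 0.01, 0.037, -0.002, 0.242]
  ]
}}

```text
time: 18.45
tool_pos: [0.5278, 0.2869, 0.2002]
ee_rot: [-3.139, 0.0, 2.92]
wrist_force: [0.4, -0.4, -1.6]
width: 0.0193
finger_force: 30.0
```

Emit:
{"api": "carry_out", "payload": {
  "commands": [
    [0, 0, 0, 0, 0, 0],
    [0, 0, 0, 0, 0, 0],
    [0, 0, 0, 0, 0, 0],
    [0, 0, 0, 0, 0, 0],
    [0, 0, 0, 0, 0, 0]
  ]
}}

```text
time: 18.95
tool_pos: [0.5279, 0.2849, 0.1999]
ee_rot: [-3.139, -0.0, 2.922]
wrist_force: [0.0, -0.1, -2.4]
width: 0.0198
finger_force: 30.0
```

```bash
python3 g.py .5225 .4135 .19 167.9
```

```text
t 18.95 pos [0.5279 0.2849 0.1999] rpy [-3.1394e+00 -3.0000e-04  2.9217e+00] F [ 0.   -0.05 -2.35] T [0.01 0.03 0.02] w 0.01981327219509927 q [ 0.4   0.2   1.19 -0.    1.76 -0.95]
shift [0.0333 0.1244 0.0097] turn [-0.0022 -0.0003 -0.0087]
```

Emit:
{"api": "carry_out", "payload": {
  "commands": [
    [0.009, 0.035, 0, 0, 0, -0.003],
    [0.019, 0.07, 0.003, 0, 0, -0.006],
    [0.028, 0.105, 0.006, -0.002, 0, -0.009],
    [0.033, 0.1245, 0.009, -0.002, 0, -0.009],
    [0.033, 0.1245, 0.01, -0.002, 0, -0.009]
  ]
}}

```text
time: 19.45
tool_pos: [0.5215, 0.4166, 0.188]
ee_rot: [-3.141, -0.002, 2.935]
wrist_force: [-0.2, 0.1, -1.2]
width: 0.0202
finger_force: 30.0
```

Emit:
{"api": "carry_out", "payload": {
  "commands": [
    [0, 0, 0, 0, 0, 0],
    [0, 0, 0, 0, 0, 0],
    [0, 0, 0, 0, 0, 0],
    [0, 0, 0, 0, 0, 0],
    [0, 0, 0, 0, 0, 0]
  ]
}}

```text
time: 19.95
tool_pos: [0.5223, 0.4144, 0.1897]
ee_rot: [3.142, -0.0, 2.932]
wrist_force: [-0.5, 0.5, -1.5]
width: 0.0199
finger_force: 30.0
```

```bash
python3 g.py .5225 .4135 .0765 167.9;python3 - <<'E'
from h import *
from bench import *
s=snapshot('side');u=snapshot('top')
W,_,_=cloud(u);hb=np.zeros((480,640),bool);hb[225:305,155:235]=1
m=hb&(W[...,2]>.05)&(W[...,2]<.066);print(m.sum(),rect(W[m]))
W,_,_=cloud(s);x,y,z=np.moveaxis(W,-1,0)
m=(abs(x-.525)<.09)&(abs(y-.41)<.06)&(z>.112)&(z<.16);m[:, :200]=0
print('blade(side)',m.sum(),rect(W[m]),'zmin',np.nanpercentile(z[(abs(x-.525)<.09)&(abs(y-.41)<.06)&(z>.09)],1))
cv2.imwrite('pics/ret.png',np.hstack([cv2.resize(s['img'][140:250,190:290,::-1],(400,440)),cv2.resize(u['img'][220:310,150:230,::-1],(390,440))]))
E
```

```text
t 19.95 pos [0.5223 0.4144 0.1897] rpy [ 3.1415e+00 -4.0000e-04  2.9320e+00] F [-0.48  0.51 -1.53] T [ 0.    0.05 -0.02] w 0.019888759715896237 q [ 0.59  0.35  1.01  0.    1.78 -0.78]
shift [-0.0004 -0.0008  0.1132] turn [ 0.0001 -0.0004  0.0016]
192 (array([525.4, 413.2]), 42.7, 137.2, 79.7)
blade(side) 422 (array([526. , 408.4]), 24.8, 111.9, 78.0) zmin 0.12098798062527294
```

View pics/ret.png

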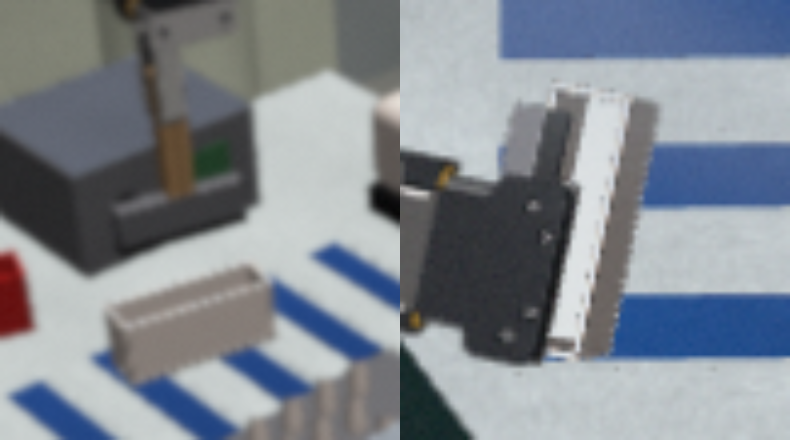

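The blade is aligned above the empty holder, with its centre at about (526,411) against (525.5,414) for the holder and matching yaw. I'm lowering it.

Emit:
{"api": "carry_out", "payload": {
  "commands": [
    [0, -0.001, 0.02, 0, 0, 0],
    [0, -0.001, 0.04, 0, 0, 0],
    [0, -0.001, 0.06, 0, 0, 0],
    [0, -0.001, 0.08, 0, 0, 0],
    [0, -0.001, 0.095, 0, 0, 0]
  ]
}}

```text
time: 20.55
tool_pos: [0.5212, 0.4136, 0.0926]
ee_rot: [-3.14, -0.002, 2.933]
wrist_force: [0.9, -0.4, -2.4]
width: 0.0197
finger_force: 30.0
```

Emit:
{"api": "carry_out", "payload": {
  "commands": [
    [0, 0, 0.003, 0, 0, 0],
    [0, 0, 0.006, 0, 0, 0],
    [0, 0, 0.009, 0, 0, 0],
    [0, 0, 0.012, 0, 0, 0],
    [0, 0, 0.014, 0, 0, 0]
  ]
}}

```text
time: 21.05
tool_pos: [0.5221, 0.4142, 0.0809]
ee_rot: [3.141, 0.0, 2.933]
wrist_force: [-0.1, 0.1, -2.5]
width: 0.0198
finger_force: 30.0
```

Emit:
{"api": "carry_out", "payload": {
  "commands": [
    [0, 0, 0.001, 0, 0, 0],
    [0, 0, 0.002, 0, 0, 0],
    [0, 0, 0.003, 0, 0, 0],
    [0, 0, 0.003, 0, 0, 0],
    [0, 0, 0.003, 0, 0, 0]
  ]
}}

```text
time: 21.55
tool_pos: [0.5218, 0.414, 0.0773]
ee_rot: [-3.141, -0.001, 2.933]
wrist_force: [-0.9, -0.7, -1.7]
width: 0.0198
finger_force: 30.0
```

```bash
python3 g.py .5225 .4135 .0753 167.9
```

```text
t 21.55 pos [0.5218 0.414  0.0773] rpy [-3.1413e+00 -8.0000e-04  2.9328e+00] F [-0.94 -0.72 -1.73] T [-0.02  0.01  0.  ] w 0.019849259940079727 q [ 0.59  0.38  1.2   0.    1.56 -0.78]
shift [-0.0008 -0.0003  0.002 ] turn [-0.0003 -0.0008  0.0024]
```

Emit:
{"api": "carry_out", "payload": {
  "commands": [
    [0, 0, 0.0005, 0, 0, 0],
    [0, 0, 0.001, 0, 0, 0],
    [0, 0, 0.0015, 0, 0, 0],
    [0, 0, 0.0015, 0, 0, 0],
    [0, 0, 0.0015, 0, 0, 0]
  ]
}}

```text
time: 22.05
tool_pos: [0.5217, 0.414, 0.0757]
ee_rot: [-3.141, -0.001, 2.933]
wrist_force: [-0.3, 0.5, -2.6]
width: 0.0197
finger_force: 30.0
```

Emit:
{"api": "carry_out", "payload": {
  "commands": [
    [0, 0, 0.0003, 0, 0, 0],
    [0, 0, 0.0005, 0, 0, 0],
    [0, 0, 0.0005, 0, 0, 0],
    [0, 0, 0.0005, 0, 0, 0],
    [0, 0, 0.0005, 0, 0, 0]
  ]
}}

```text
time: 22.55
tool_pos: [0.5218, 0.414, 0.0753]
ee_rot: [-3.141, -0.001, 2.933]
wrist_force: [-0.5, -0.2, -0.9]
width: 0.0198
finger_force: 30.0
```

Emit:
{"api": "carry_out", "payload": {
  "commands": [
    [0, 0, 0.0004, 0, 0, 0],
    [0, 0, 0.0004, 0, 0, 0],
    [0, 0, 0.0004, 0, 0, 0],
    [0, 0, 0.0004, 0, 0, 0],
    [0, 0, 0.0004, 0, 0, 0]
  ]
}}

```text
time: 23.05
tool_pos: [0.5218, 0.414, 0.0753]
ee_rot: [-3.142, -0.001, 2.933]
wrist_force: [-1.3, -0.8, 2.5]
width: 0.0202
finger_force: 30.0
```

Seated. Releasing.

Emit:
{"api": "carry_out", "payload": {
  "commands": [
    [0, 0, 0, 0, 0, 0],
    [0, 0, 0, 0, 0, 0],
    [0, 0, 0, 0, 0, 0],
    [0, 0, 0, 0, 0, 0],
    [0, 0, 0, 0, 0, 0]
  ],
  "jaw": 0.8
}}

```text
time: 23.55
tool_pos: [0.5218, 0.414, 0.0747]
ee_rot: [-3.141, -0.001, 2.933]
wrist_force: [-0.1, -0.0, -0.8]
width: 0.0564
finger_force: 0.0
```

Emit:
{"api": "carry_out", "payload": {
  "commands": [
    [0, 0, 0, 0, 0, 0],
    [0, 0, 0, 0, 0, 0],
    [0, 0, 0, 0, 0, 0],
    [0, 0, 0, 0, 0, 0],
    [0, 0, 0, 0, 0, 0]
  ]
}}

```text
time: 24.05
tool_pos: [0.5218, 0.414, 0.0748]
ee_rot: [-3.141, -0.001, 2.933]
wrist_force: [0.2, 0.2, 0.4]
width: 0.0751
finger_force: 0.0
```

Emit:
{"api": "carry_out", "payload": {
  "commands": [
    [0, 0, -0.02, 0, 0, 0],
    [0, 0, -0.045, 0, 0, 0],
    [0, 0, -0.075, 0, 0, 0],
    [0, 0, -0.11, 0, 0, 0],
    [0, 0, -0.14, 0, 0, 0]
  ]
}}

```text
time: 24.55
tool_pos: [0.5219, 0.4141, 0.2168]
ee_rot: [3.141, -0.0, 2.933]
wrist_force: [-0.3, -0.2, 0.1]
width: 0.0756
finger_force: 0.0
```

Emit:
{"api": "carry_out", "payload": {
  "commands": [
    [0.04, 0, 0, 0, 0, 0],
    [0.085, 0, 0, 0, 0, 0],
    [0.13, 0, 0, 0, 0, 0],
    [0.175, 0, 0, 0, 0, 0],
    [0.2, 0, 0, 0, 0, 0]
  ]
}}

```text
time: 25.05
tool_pos: [0.3231, 0.456, 0.2157]
ee_rot: [3.141, -0.001, 2.935]
wrist_force: [0.6, -1.0, 0.5]
width: 0.0752
finger_force: 0.0
```

Emit:
{"api": "carry_out", "payload": {
  "commands": [
    [0, 0, 0, 0, 0, 0],
    [0, 0, 0, 0, 0, 0],
    [0, 0, 0, 0, 0, 0],
    [0, 0, 0, 0, 0, 0],
    [0, 0, 0, 0, 0, 0]
  ]
}}

```text
time: 25.55
tool_pos: [0.3273, 0.4551, 0.2146]
ee_rot: [-3.141, -0.001, 2.931]
wrist_force: [0.2, -0.6, -0.5]
width: 0.0751
finger_force: 0.0
```

Run:
```python
from h import *
from bench import *
s=snapshot('side');u=snapshot('top')
cv2.imwrite('pics/end.png',np.vstack([np.hstack([cv2.resize(s['img'][160:260,180:300,::-1],(400,300)),cv2.resize(u['img'][220:310,150:230,::-1],(300,300))]),
 np.hstack([cv2.resize(s['img'][250:350,320:420,::-1],(300,300)),cv2.resize(u['img'][205:305,330:460,::-1],(400,300))])]))
```

```text
(no output)
```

View pics/end.png

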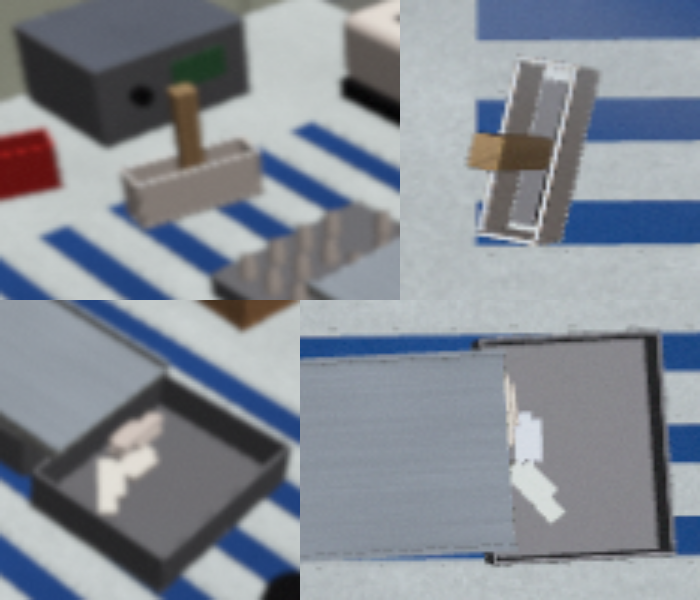

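Run:
```python
from h import *
from bench import *
for n in('side','top'):
    s=snapshot(n);W,_,_=cloud(s);x,y,z=np.moveaxis(W,-1,0)
    hsv=cv2.cvtColor(s['img'],cv2.COLOR_RGB2HSV)
    m=((x>.43)&(x<.65)&(y<-.07)&(y>-.26)&(z<.1)&(hsv[...,2]>150)&(z>.002)).astype(np.uint8)
    nc,l,st,ce=cv2.connectedComponentsWithStats(m)
    for i in range(1,nc):
        if st[i,4]>4:
            q=W[l==i];print(n,ce[i].round(),st[i,4],q.min(0).round(3),q.max(0).round(3),rect(q))
    if n=='side':
        for r in range(283,325): print(r,' '.join('%2d'%(1000*z[r,c]) if m[r,c] else ' .' for c in range(346,382)))
```

```text
side [350. 283.] 554 [ 0.463 -0.118  0.061] [ 0.618 -0.07   0.078] (array([540.1, -90.9]), 156.5, 47.0, 2.8)
side [362. 303.] 390 [ 0.484 -0.168  0.002] [ 0.615 -0.103  0.024] (array([ 547.7, -132.1]), 136.6, 48.8, 12.1)
side [347. 333.] 8 [ 0.438 -0.18   0.002] [ 0.448 -0.17   0.006] (array([ 441.9, -175.4]), 9.3, 9.0, 15.6)
side [354. 340.] 7 [ 0.43  -0.207  0.002] [ 0.449 -0.198  0.003] (array([ 440.2, -202.6]), 19.9, 2.3, 19.2)
side [363. 346.] 10 [ 0.437 -0.241  0.002] [ 0.446 -0.223  0.004] (array([ 442.3, -232.3]), 16.8, 7.0, 79.3)
side [370. 351.] 6 [ 0.434 -0.259  0.002] [ 0.446 -0.252  0.004] (array([ 440.9, -254. ]), 4.7, 13.4, 61.2)
283 66 64 63 67 65 66 62 65 61 64 63 63 62 63 63  .  .  .  .  .  .  .  .  .  .  .  .  .  .  .  .  .  .  .  .  .
284 64 67 65 68 65 64 66 65 61 63 64 63 63 65  .  .  .  .  .  .  .  .  .  .  .  .  .  .  .  .  .  .  .  .  .  .
285 64 63 65 63 63 63 65 65 64 66 66 64  .  .  .  .  .  .  .  .  .  .  .  .  .  .  .  .  .  .  .  .  .  .  .  .
286 63 63 68 64 66 66 63 65 62 66 65  .  .  .  .  .  .  .  .  .  .  .  .  .  .  .  .  .  .  .  .  .  .  .  .  .
[... 4958 characters left out ...]
0.005] (array([ 439.3, -231.2]), 17.6, 28.2, 25.3)
top [448. 295.] 9 [ 0.432 -0.26   0.002] [ 0.45  -0.251  0.007] (array([ 441.4, -255.4]), 18.4, 5.3, 17.8)
top [384. 297.] 23 [ 0.431 -0.098  0.002] [ 0.447 -0.078  0.006] (array([439.5, -88.5]), 22.5, 13.2, 75.8)
top [396. 295.] 24 [ 0.434 -0.132  0.002] [ 0.447 -0.106  0.006] (array([ 440.1, -118.8]), 25.9, 13.0, 89.4)
top [404. 296.] 17 [ 0.431 -0.15   0.002] [ 0.446 -0.127  0.007] (array([ 439.1, -138.8]), 10.8, 24.5, 24.5)
top [419. 296.] 21 [ 0.431 -0.191  0.002] [ 0.446 -0.168  0.006] (array([ 434.7, -179.7]), 19.5, 16.7, 68.0)
top [428. 296.] 16 [ 0.432 -0.207  0.002] [ 0.448 -0.196  0.008] (array([ 440.2, -201.8]), 11.7, 15.2, 87.0)
```

Heights in the tray, from the floor layer up to about 22 mm, fit four overlapping chips, and the plate is clear. I'm handing in.

```bash
python3 -c "
from bench import *
print(close_job())"
```

```text
the job is handed in; nothing more can be done
None
```

The job is handed in at about 26 s: the plate is clear after one wipe at roughly 3–6 N, and the scraper stands back in its holder. The chips went into the tray, but I could clearly pick out only three. I infer the fourth from their stacked heights, with no stray chip on the plate or on the bench by the tray.

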